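Run a fixture board out to the trimming gauge and hold it

ROBOT

A 6-joint arm with a two-finger parallel gripper is mounted at the origin on a cart in front of the work surface, level with it; the furniture and walls round the work are solid. World frame = base frame: x ahead of the robot, y to its left, z up, the work surface at z = 0. Lengths are in mm, angles in rad, forces in N, time in s.
With the tool pointing down it reaches from about 400 to 925 mm from the base axis. Payload 12.5 kg.
Tool frame: the origin (TCP) lies midway between the tips of the shut fingers; the grasp point (between the pads) lies 19 mm behind it; z points along the fingers, y is the line along which they close (so a half turn about z gives the same grasp; the last joint's range is limited). The gripper opens to 95 mm and grips with 3 to 60 N. Pads are 20 mm wide; open, the fingers measure 119 mm over their backs; the gripper's body (75 mm by 180 mm) begins 59 mm behind the grasp point.
Start: joints at [1.022, 0.491, 1.559, -0, 1.092, -0.106], TCP at [267.781, 564.748, 214.661] pointing down, gripper open.
Joint ranges: [-3.1, 3.1], [-0.84, 2.19], [0.05, 2.79], [-1.13, 4.28], [0.06, 2.93], [-2.69, 2.69]. Speed limits (rad/s): [2.22, 2.22, 2.79, 3.14, 3.14, 3.14].

INTERFACE

Orientations are given as [roll, pitch, yaw] about the fixed x, y, z axes, in that order (R = Rz(yaw) Ry(pitch) Rx(roll)).
In Python, from cell import env gives the robot as it stands.
- The arm moves only by the tool arm_command, never from a script. Its argument "targets" is a list of rows, each a list of 5 numbers: the shift along the tool's x, y, z in mm, then the turn about the tool's z in degrees, then the opening, from 0 (shut) to 1 (fully open). In form: [[tx, ty, tz, roll, fingers], ...]. A call has 1 to 5 rows; each row is the pose to reach, as a shift and turn from the pose commanded when the call began, along the tool's axes at that moment; what a row does not reach only later rows make up. A row lasts 1/10 s, in which the tool goes at most 50 mm and 8.59 degrees, less where a joint would pass 70% of its speed; a pose out of reach is approached as far as the arm can. A call with a gripper value outside its range is refused whole. The fingers move at their own pace and stop on an object; the grip force is fixed at half the most. Time passes only in rows, so rows that repeat a pose let the fingers close. It gives the time, the measured TCP pose, the force, the opening and the grip force at its end, in the units of the state.
- env.state(): the state, without advancing time (a new reading comes with each control period).
- env.read_camera(name): name is "side" or "top" or "wrist"; returns a dict with "frame" (400x640x3 uint8, red, green, blue), "vertical_fov" (degrees; the focal length in pixels is half the picture's height over the tangent of half this angle, whatever the lens; pixels are square), "cx", "cy" (the principal point, pixels), "world_from_camera" (4x4, takes a point from camera to world coordinates); the wrist camera has in their place "hand_eye" (4x4, takes a point from camera to tool coordinates, whose origin is the TCP and whose axes are the flange's). Camera axes: x right, y down, z forward; pixel columns grow to the right and rows downward; lengths in mm; the calibration is good to about 2 mm. The wrist camera is an equidistant fisheye: a pixel r from the principal point sees the ray r / f radians off the axis. A picture is of the moment at which its call begins: read the wrist's pose just before it. There is no depth.
- env.job_done(): hands the job in; it is judged then, once.
The state is a dict: "t": time; "joints": joint angles; "qvel": joint speeds; "tau": joint torques, N m; "eef_pos": TCP position; "tcp_rot": TCP orientation; "ft_force": force on the tool from outside, world axes, zero at the start; "moment": the same for the moment, N m; "opening": opening from 0.0 (shut) to 1.0 (fully open); "grip_force": force on a finger pad.
Only numpy, scipy, OpenCV 4.12 (cv2) and the standard library are available. Lean on these libraries where they do the work, as an engineer would, in place of code of your own. Each camera call takes 0.05 s, during which the arm holds its last target. There are 200 camera calls.

TASK

Lock the casting into its nest on the plywood fixture board by turning the steel turnbutton fully round, until its wing points straight along the board over the casting. Then take the board by its wooden block and slide it out along the rest, without lifting it off, until its casting end is level with the tip of the pointer gauge. So far out the board would tip over the end of the rest, so finish while still holding it flat on the rest; keep it from tipping all along and leave the loose clamp blocks beside the rest alone.

Things in the scene. Friction and masses are not known exactly. Their poses are not given: they have to be found in the camera images.
- rest: fixed aluminium rest, 138 x 240 x 48 mm. Origin: centre of its underside, on the bench (z = 0); y = sliding direction, outward (towards the gauge), x across, z up. Its deck is 40 mm high and ends at y = +-120 mm; guide strips 8 mm high along both sides, 114 mm apart, let the board slide only along y (2 mm play each side); nothing holds it down
- board: loose plywood board 110 x 320 x 12 mm, 0.3 kg, on the rest's deck, axes along the rest's. Origin: centre of underside. Nose (casting end, goes out) at y = +160 mm; a dark wooden block, 26 (x) x 44 (y) x 38 mm high, stands on it at y = -120 mm. It balances 30 mm nose-ward of its centre: it starts stable with 55 to 85 mm overhang, but at the mark (165 to 195 mm) tips unless held with a few newtons
- nose_edge (a point): middle of the board's nose end face (board frame x = 0, y = +160 mm, z = 6 mm), same axes as the board
- grip_block (a point): centre of the grasp on the board's wooden block (board frame x = 0, y = -120 mm, z = 38 mm; 26 mm above the board's top, 12 mm below the block's top), same axes as the board; grasp across the 26 mm (board x)
- turnbutton (a joint): angle of the turnbutton on the board, rad: 0 = wing across the board (along the board's +x), growing counterclockwise seen from above, 1.57 = stop, wing along the board's +y over the casting (locked). It starts at 0.15 to 0.55 (released) and stays where it is left; friction about 0.04 N m
- button_fin (a point): middle of the turnbutton's upright steel fin, on the pivot axis (board frame x = 0, y = -2 mm, z = 58.5 mm), its x axis along the wing. The fin is 34 mm long (along the wing), 9 mm thick and 20 mm high above the 6 mm thick wing; this point is 10 mm below its top. Pinch it across its thickness and turn. The wing reaches 48 mm from the axis, its underside 30.5 mm above the board's top
- casting: grey casting, a shallow open box 60 x 110 x 28 mm, sitting in a nest of low stops (9 mm high, 1 to 3 mm play) on the board between the turnbutton and the nose, long side along the board. Origin: centre of its underside, at x = 0, y = +75 mm on the board
- gauge: fixed steel pointer gauge on the bench beside the board's path, on the rest's -x side: a foot plate 44 x 50 mm and a post 60 mm high with a horizontal pointer 50 mm above the bench. Origin: on the bench under the pointer's tip; axes parallel to the rest's
- gauge_tip (a point): the pointer's tip (50 mm above the bench), the mark: the nose end face is to be level with it, seen across the board (equal y in the rest's frame). The tip clears the board's side by about 7 mm. Axes parallel to the rest's
- block_a: bystander: dark clamp block with a grey stud, 24 x 60 x 29 mm, loose on the bench beyond the rest; leave it alone
- block_b: bystander: dark clamp block, 25 x 52 x 21 mm, loose on the bench on the robot's side of the rest; leave it alone
There are look-alikes about, which are no part of the job. Several things have the shape of the gauge; the one meant has the colours described above.

How it is judged:
By the outcome, as a careful person would: the job done as asked, in the order asked, and still so for the second after the job is handed in, while the arm keeps its last pose, push and grip.
It also fails if it takes over 45 s, if anything falls off the work surface, if the arm or the gripper's body presses on something with over 40 N, if the wrist force passes 120 N, or if a joint passes its speed limit or range.

## Working session

There is one attempt and no reset: what is moved stays moved. The work goes in short steps, Python scripts to look and compute and a tool call to move; the robot and the scene stay as the last step left them, time stands still between calls to the robot, and variables do not carry over. Pictures are saved under pics/ and viewed, at most 10 in all, crops included, and the job is handed in when it is done.

Besides the shell and the picture viewer there is one more tool, called after "Call:" as name(argument=value, ...), one argument or row to a line, values as JSON. arm_command: Moves the arm, as the interface text tells. Its arguments: {"type":"object","properties":{"targets":{"type":"array","items":{"type":"array","items":{"type":"number"}}}},"required":["targets"]}

```bash
ls; mkdir -p pics
python3 - <<'E'
from cell import env
import cv2,numpy as np,pickle
print(env.state())
d={}
for n in("top","side"):
    c=env.read_camera(n);d[n]=c
    cv2.imwrite(f"pics/{n}0.png",c["frame"][:,:,::-1])
    print(n,c["vertical_fov"],c["cx"],c["cy"],c["world_from_camera"])
pickle.dump(d,open("c0.pkl","wb"))
E
```

```text
pics
{'t': 0.0, 'joints': array([ 1.02240457e+00,  4.91545994e-01,  1.55947708e+00, -1.82360275e-05,
        1.09170760e+00, -1.05570524e-01]), 'qvel': array([-3.49743920e-04, -1.06724265e-03, -4.20539429e-05, -4.87339562e-05,
        6.52439513e-04, -6.74036530e-04]), 'tau': array([-9.07919621e-04, -6.12640929e+01, -2.58183843e+01,  6.92315586e-02,
        4.81304736e-02, -1.28253923e-04]), 'eef_pos': array([267.63666447, 564.50865121, 214.06066621]), 'tcp_rot': array([-3.14045927e+00, -1.03834791e-04,  2.69877978e+00]), 'ft_force': array([ 0.74148798, -0.34593253, -0.90032126]), 'moment': array([-0.01536395,  0.01094315,  0.0104135 ]), 'grip_force': 0.0, 'opening': 1.000049421729633}
top 50.49252583911819 316.88154567611195 201.18581824717415 [[ 1.35528464e-02 -9.93014255e-01  1.17213524e-01  5.06174666e+02]
 [-9.99840100e-01 -1.20908265e-02  1.31752393e-02  1.75464399e+02]
 [-1.16659920e-02 -1.17373344e-01 -9.93019337e-01  1.13291990e+03]
 [ 0.00000000e+00  0.00000000e+00  0.00000000e+00  1.00000000e+00]]
side 52.32187874884659 318.9811735485165 198.51491545003074 [[ 9.96728494e-01 -4.74271495e-02  6.54444335e-02  5.54958875e+02]
 [-7.86814503e-02 -3.84238940e-01  9.19874810e-01 -5.80034177e+02]
 [-1.84807404e-02 -9.22014697e-01 -3.86713537e-01  4.23451906e+02]
 [ 0.00000000e+00  0.00000000e+00  0.00000000e+00  1.00000000e+00]]
```

View pics/top0.png

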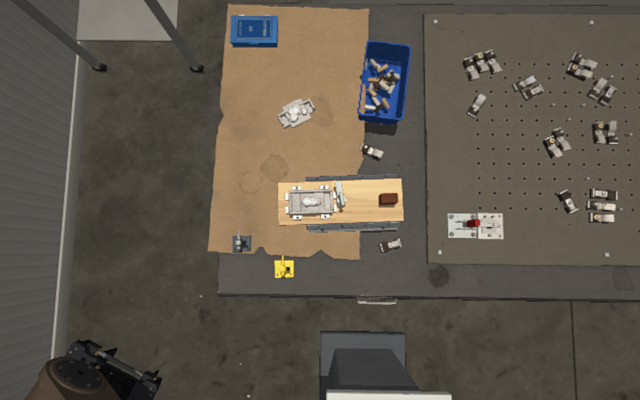

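View pics/side0.png

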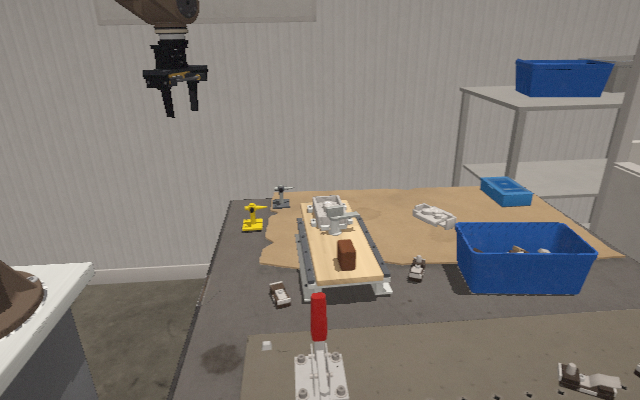

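The top view shows the board at cols 278–404, rows 178–222, with the brown block at (388,199) and the fin at (341,195). 

Gauge candidates:
- Dark steel gauge at (241,242), which matches the description.
- Yellow look-alike at (284,268), wrong colour.

The other light castings are at (297,112) and the red toggle clamp at (473,225). Next is a close crop to check the choice, plus coarse measurements.

```bash
cat > h.py <<'E'
import numpy as np,cv2,pickle
from scipy.spatial.transform import Rotation as R
def foc(c): return 200/np.tan(np.radians(c["vertical_fov"])/2)
def tcp(s):
    T=np.eye(4);T[:3,:3]=R.from_euler("xyz",s["tcp_rot"]).as_matrix();T[:3,3]=s["eef_pos"];return T
def snap(env,n):
    s=env.state();c=dict(env.read_camera(n));c["fish"]=n=="wrist"
    if c["fish"]: c["world_from_camera"]=tcp(s)@c["hand_eye"]
    return c
def ray(c,u,v):
    x=np.array([u-c["cx"],v-c["cy"]])/foc(c)
    if c.get("fish"):
        r=np.hypot(*x);d=np.array([*(x/max(r,1e-9)*np.sin(r)),np.cos(r)])
    else: d=np.array([*x,1.])
    T=c["world_from_camera"];return T[:3,3],T[:3,:3]@d/np.linalg.norm(d)
def onz(c,u,v,z):
    o,d=ray(c,u,v);return o+d*(z-o[2])/d[2]
def proj(c,p):
    T=c["world_from_camera"];q=T[:3,:3].T@(np.asarray(p,float)-T[:3,3])
    if c.get("fish"):
        r=np.hypot(q[0],q[1]);t=np.arctan2(r,q[2]);x=q[:2]/max(r,1e-9)*t
    else: x=q[:2]/q[2]
    return x*foc(c)+[c["cx"],c["cy"]]
E
python3 - <<'E'
from h import *
d=pickle.load(open("c0.pkl","rb"));t=d["top"]
im=t["frame"][165:285,220:420,::-1]
cv2.imwrite("pics/topcrop.png",cv2.resize(im,None,fx=4,fy=4,interpolation=cv2.INTER_CUBIC))
for u,v,z,n in[(278,182,52,"nose L"),(279,222,52,"nose R"),(404,179,52,"tail L"),(404,221,52,"tail R"),(388,199,90,"block"),(341,195,109,"fin"),(241,242,30,"gauge")]:print(n,onz(t,u,v,z).round(1))
E
```

```text
nose L [682.4 290.9  52. ]
nose R [579.1 285.8  52. ]
tail L [694.  -33.8  52. ]
tail R [585.7 -32.7  52. ]
block [636.9  13.5  90. ]
fin [642.9 130.6 109. ]
gauge [527.3 385.5  30. ]
```

View pics/topcrop.png

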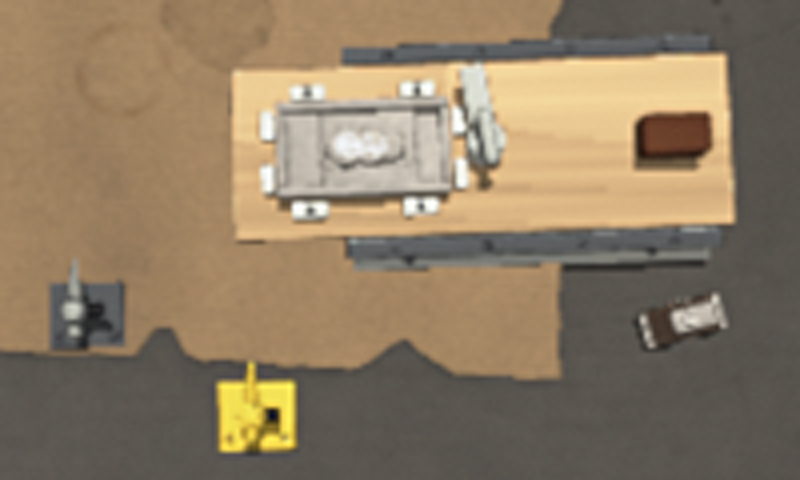

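Crop: the dark steel gauge has its foot at about (85,315) and its tip at about (75,262), i.e. full-picture (238.7,230.5). The yellow one at (255,415) is the decoy. The wing points to about (475,70), with the fin around (485,130). I'll move the arm over the fin for a close look.

Call:
arm_command(
  targets=[
    [-50,-22,-3,0,1],
    [-95,-45,-6,0,1],
    [-140,-65,-8,0,1],
    [-180,-85,-10,0,1],
    [-220,-100,-12,0,1],
  ],
)

```text
t: 0.6
eef_pos: [424.6, 378.0, 226.6]
tcp_rot: [-3.141, -0.0, 2.698]
ft_force: [-0.0, 0.4, 0.0]
opening: 1.001
grip_force: 0.0
```

Call:
arm_command(
  targets=[
    [-45,-20,-3,0,1],
    [-90,-41,-6,0,1],
    [-135,-62,-8,0,1],
    [-180,-82,-10,0,1],
    [-220,-100,-12,0,1],
  ],
)

```text
t: 1.1
eef_pos: [580.8, 193.4, 238.5]
tcp_rot: [-3.141, -0.0, 2.698]
ft_force: [1.3, 1.1, -1.1]
opening: 1.0
grip_force: 0.0
```

Call:
arm_command(
  targets=[
    [-45,-20,-3,8,1],
    [-85,-39,-8,16,1],
    [-85,-39,-8,24,1],
    [-85,-39,-8,32,1],
    [-85,-39,-8,40,1],
  ],
)

```text
t: 1.6
eef_pos: [639.8, 123.3, 246.1]
tcp_rot: [-3.141, -0.0, 1.994]
ft_force: [0.1, 0.7, 0.7]
opening: 0.998
grip_force: 0.0
```

Call:
arm_command(
  targets=[
    [0,0,0,8,1],
    [0,0,0,16,1],
    [0,0,0,24,1],
    [0,0,0,32,1],
    [0,0,0,40,1],
  ],
)

```text
t: 2.1
eef_pos: [639.6, 123.8, 246.2]
tcp_rot: [-3.141, 0.0, 1.297]
ft_force: [0.1, -0.1, 0.3]
opening: 1.003
grip_force: 0.0
```

Call:
arm_command(
  targets=[
    [0,0,0,8,1],
    [0,0,0,16,1],
    [0,0,0,24,1],
    [0,0,0,32,1],
    [0,0,0,40,1],
  ],
)

```text
t: 2.6
eef_pos: [639.6, 123.9, 246.2]
tcp_rot: [-3.141, 0.001, 0.599]
ft_force: [0.4, 0.9, 0.4]
opening: 1.0
grip_force: 0.0
```

Run:
```python
from h import *
from cell import env
c=snap(env,"wrist");s=env.state();pickle.dump(c,open("w1.pkl","wb"))
print(s["t"],s["eef_pos"],s["tcp_rot"],s["joints"],c["vertical_fov"],c["hand_eye"])
cv2.imwrite("pics/w1.png",c["frame"][:,:,::-1])
t=pickle.load(open("c0.pkl","rb"))["top"];print("gauge tip",onz(t,238.75,230.5,50))
```

```text
2.65 [639.60522678 123.82098335 246.23961545] [-3.14121218e+00  5.97512637e-04  5.90198484e-01] [8.98769152e-02 5.02835325e-01 1.44874438e+00 5.08320578e-05
 1.19071973e+00 1.07045600e+00] 65.70646984690485 [[ 3.19152310e-04 -9.62556444e-01 -2.71081152e-01  7.65383754e+01]
 [ 9.99999898e-01  3.93978247e-04 -2.21609001e-04 -3.60853046e-01]
 [ 3.20111249e-04 -2.71081054e-01  9.62556471e-01 -1.71123567e+02]
 [ 0.00000000e+00  0.00000000e+00  0.00000000e+00  1.00000000e+00]]
gauge tip [556.13084515 388.50209878  50.        ]
```

View pics/w1.png

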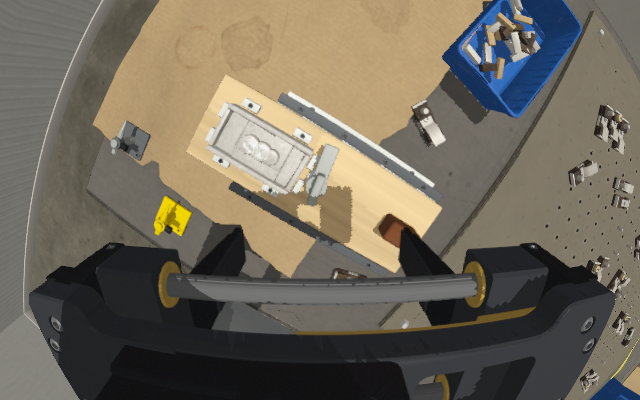

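Wrist view: fin and wing near (322,170), board corners near (227,75), (188,152), (441,208), and the block at (392,230). The steel gauge is at (128,140) and the yellow one at (172,215). I'll zoom in.

Run:
```python
from h import *
c=pickle.load(open("w1.pkl","rb"))
im=c["frame"][130:220,280:360,::-1]
a=cv2.resize(im,(480,540),interpolation=cv2.INTER_CUBIC)
b=cv2.resize(c["frame"][110:170,100:160,::-1],(320,320),interpolation=cv2.INTER_CUBIC)
o=np.zeros((540,800,3),np.uint8);o[:,:480]=a;o[:320,480:]=b
cv2.imwrite("pics/w1c.png",o)
for n,u,v,z in[("NL",227,75,52),("NR",188,152,52),("TL",441,208,52),("block",392,222,90)]:print(n,onz(c,u,v,z).round(1))
```

```text
NL [681.9 290.1  52. ]
NR [574.5 284.   52. ]
TL [696.1 -24.8  52. ]
block [650.2  34.4  90. ]
```

View pics/w1c.png

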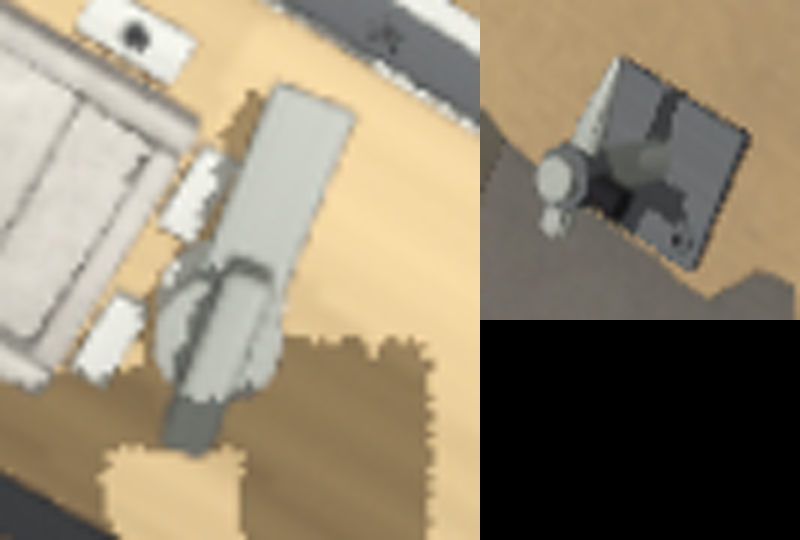

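Run:
```python
from h import *
c=pickle.load(open("w1.pkl","rb"));t=pickle.load(open("c0.pkl","rb"))["top"]
g=lambda n,u,v,z:print(n,onz(c,u,v,z).round(1)) or onz(c,u,v,z)
m=g("fin mid",318,186.3,108.5);a=g("fin a",322.7,176.7,108.5);b=g("fin b",313.2,196,108.5)
print("fin len",np.linalg.norm(a-b),"ang",np.degrees(np.arctan2(*(a-b)[1::-1])))
w=(g("w1",327,144.2,88.5)+g("w2",339.2,149.7,88.5))/2;print("wing",w,np.linalg.norm((w-m)[:2]),np.degrees(np.arctan2(*(w-m)[1::-1])))
g("tip wrist",126.6,120.7,50)
# board outline by mask in top (hsv wood) within ROI, subpixel rectangle
def quad(fr,roi):
    y0,y1,x0,x1=roi;h=cv2.cvtColor(fr,cv2.COLOR_RGB2HSV)[y0:y1,x0:x1]
    print(h[0:1,0]);return h
h=cv2.cvtColor(t["frame"],cv2.COLOR_RGB2HSV)
for p in[(215,290),(215,360),(245,300),(190,270)]:print(p,h[p])
```

```text
fin mid [640.6 129.7 108.5]
fin a [651.6 131.4 108.5]
fin b [629.3 128.  108.5]
fin len 22.551208033829834 ang 8.583814438513222
w1 [680.  145.2  88.5]
w2 [682.5 131.1  88.5]
wing [681.29575233 138.17167818  88.5       ] 41.52969873712629 11.802011508206009
tip wrist [560.5 389.3  50. ]
(215, 290) [ 16 102 105]
(215, 360) [ 17 100 224]
(245, 300) [ 16 101 167]
(190, 270) [ 15 101 162]
```

Run:
```python
from h import *
c=pickle.load(open("w1.pkl","rb"))
a=onz(c,280+256/6,130+278/6,108.5);b=onz(c,280+190/6,130+450/6,108.5);m=(a+b)/2
w=(onz(c,327,144.2,88.5)+onz(c,339.2,149.7,88.5))/2
print(a,b,m,np.linalg.norm(a-b),np.degrees(np.arctan2(*(a-b)[1::-1])),np.linalg.norm((w-m)[:2]),np.degrees(np.arctan2(*(w-m)[1::-1])))
h=cv2.cvtColor(c["frame"],cv2.COLOR_RGB2HSV)
mk=cv2.inRange(h,(10,60,205),(25,140,255));mk[:, :180]=0
n,l,st,_=cv2.connectedComponentsWithStats(mk);print(st[1:][st[1:,4]>300])
```

```text
[651.93157385 131.607215   108.5       ] [620.38520896 123.90837777 108.5       ] [636.15839141 127.75779638 108.5       ] 32.47222247301908 13.714849584244917 46.32310746561256 12.991685432286136
[[  186    74   256   198 10182]
 [  297   204    24    24   356]]
```

The fin reads as 32 mm long (34 expected), centred at (636,127) and 13° in world. I'll turn to match it, narrow the fingers and go down for a closer look.

Call:
arm_command(
  targets=[
    [-1,-5,30,8,0.7],
    [-1,-5,60,16,0.5],
    [-1,-5,90,21,0.4],
    [-1,-5,100,21,0.4],
    [-1,-5,100,21,0.4],
  ],
)

```text
t: 3.15
eef_pos: [635.6, 127.3, 145.4]
tcp_rot: [-3.141, 0.003, 0.242]
ft_force: [0.1, -0.5, 0.2]
opening: 0.637
grip_force: 0.0
```

Run:
```python
from h import *
from cell import env
c=snap(env,"wrist");s=env.state();pickle.dump(c,open("w2.pkl","wb"))
print(s["t"],s["eef_pos"],s["tcp_rot"],s["opening"])
p=proj(c,(636,127,108.5));print(p)
u,v=int(p[0]),int(p[1])
cv2.imwrite("pics/w2.png",cv2.resize(c["frame"][v-75:v+75,u-100:u+100,::-1],(800,600),interpolation=cv2.INTER_CUBIC));print(u-100,v-75)
```

```text
3.2 [636.33458123 127.41247505 146.92986488] [-3.14149066e+00  1.66440883e-04  2.41564015e-01] 0.5944793329576594
[322.79505433 223.55883743]
222 148
```

View pics/w2.png

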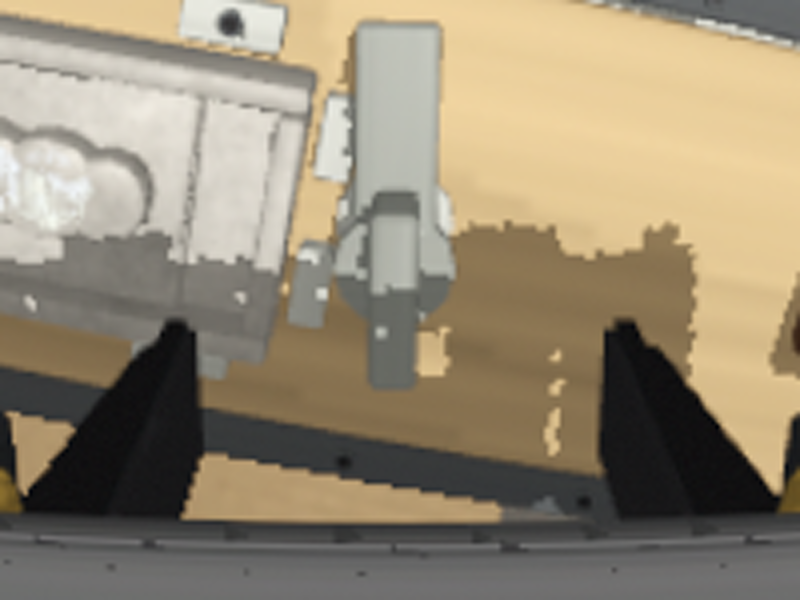

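Fin top at crop (370–416, 215–385), so its centre is at about picture px (320.5,223). It is aligned with the tool and about 1.7 mm toward −y of it. The hub is wider than the fin, so the fingertips must stay above the wing (TCP z about 91). I'll descend and pinch.

Call:
arm_command(
  targets=[
    [0,-1.5,20,0,0.4],
    [0,-1.5,40,0,0.4],
    [0,-1.5,55,0,0.4],
    [0,-1.5,55,0,0.4],
    [0,-1.5,55,0,0.3],
  ],
)

```text
t: 3.7
eef_pos: [636.3, 128.9, 92.6]
tcp_rot: [3.142, -0.001, 0.239]
ft_force: [1.0, -0.1, -0.2]
opening: 0.364
grip_force: 0.0
```

Call:
arm_command(
  targets=[
    [0,0,0,0,0],
    [0,0,0,0,0],
    [0,0,0,0,0],
    [0,0,0,0,0],
    [0,0,0,0,0],
  ],
)

```text
t: 4.2
eef_pos: [636.0, 128.8, 92.2]
tcp_rot: [3.141, -0.001, 0.238]
ft_force: [-1.2, -1.2, 5.9]
opening: 0.092
grip_force: 30.0
```

Call:
arm_command(
  targets=[
    [0,0,0,0,0],
    [0,0,0,0,0],
    [0,0,0,0,0],
  ],
)

```text
t: 4.5
eef_pos: [636.0, 128.8, 92.2]
tcp_rot: [3.141, -0.001, 0.238]
ft_force: [-0.6, -1.9, 4.9]
opening: 0.09
grip_force: 30.0
```

The grip is on the fin: opening 8.6 mm against a 9 mm fin. Now I'll turn it counterclockwise.

Call:
arm_command(
  targets=[
    [0,0,0,-6,0],
    [0,0,0,-12,0],
    [0,0,0,-18,0],
    [0,0,0,-24,0],
    [0,0,0,-30,0],
  ],
)

```text
t: 5.0
eef_pos: [635.8, 129.1, 92.2]
tcp_rot: [3.141, -0.001, 0.766]
ft_force: [-1.3, 0.3, 5.1]
opening: 0.092
grip_force: 30.0
```

Call:
arm_command(
  targets=[
    [0,0,0,-6,0],
    [0,0,0,-12,0],
    [0,0,0,-18,0],
    [0,0,0,-24,0],
    [0,0,0,-30,0],
  ],
)

```text
t: 5.5
eef_pos: [635.6, 129.2, 92.2]
tcp_rot: [-3.141, -0.001, 1.289]
ft_force: [-3.5, 1.6, 7.1]
opening: 0.092
grip_force: 30.0
```

Run:
```python
from h import *
from cell import env
s=env.state();print(s["t"],s["eef_pos"],np.degrees(s["tcp_rot"]),s["opening"],s["ft_force"],s["moment"])
```

```text
5.5 [635.59962579 129.20008524  92.18004502] [-1.79994397e+02 -3.19235282e-02  7.38731383e+01] 0.09212199537060448 [-3.51994358  1.60902591  7.06771283] [ 0.18895087  0.63152046 -0.03179098]
```

Call:
arm_command(
  targets=[
    [0,0,0,-6,0],
    [0,0,0,-12,0],
    [0,0,0,-16,0],
    [0,0,0,-18,0],
  ],
)

```text
t: 5.9
eef_pos: [635.4, 129.2, 92.2]
tcp_rot: [-3.141, -0.001, 1.602]
ft_force: [-3.8, 1.4, 7.6]
opening: 0.092
grip_force: 30.0
```

Call:
arm_command(
  targets=[
    [0,0,0,-2,0],
    [0,0,0,-4,0],
    [0,0,0,-4,0],
  ],
)

```text
t: 6.2
eef_pos: [635.5, 129.2, 92.2]
tcp_rot: [-3.142, -0.001, 1.669]
ft_force: [-2.6, 0.5, 5.8]
opening: 0.09
grip_force: 30.1
```

Run:
```python
from h import *
from cell import env
s=env.state();print(s["t"],s["eef_pos"],np.degrees(s["tcp_rot"]),s["opening"],s["ft_force"],s["moment"])
```

```text
6.2 [635.53871058 129.16219219  92.18124497] [-1.79998585e+02 -4.22416853e-02  9.56445197e+01] 0.09045748014325801 [-2.56525165  0.52519573  5.80969114] [ 0.06193497  0.5204975  -0.52462541]
```

The z moment has risen to −0.52 N·m, so the button is against its stop. I'll relax slightly, release, rise and check.

Call:
arm_command(
  targets=[
    [0,0,0,1,0],
    [0,0,0,1,0.15],
    [0,0,0,1,0.35],
    [0,0,0,1,0.5],
    [0,0,0,1,0.5],
  ],
)

```text
t: 6.7
eef_pos: [635.7, 128.9, 91.4]
tcp_rot: [-3.141, -0.0, 1.652]
ft_force: [-0.6, -1.0, -0.3]
opening: 0.346
grip_force: 0.0
```

Call:
arm_command(
  targets=[
    [0,0,-25,0,0.5],
    [-25,0,-70,0,0.6],
    [-70,0,-85,2,0.6],
    [-100,0,-85,2,0.6],
    [-100,0,-85,2,0.6],
  ],
)

```text
t: 7.2
eef_pos: [644.2, 25.9, 177.2]
tcp_rot: [3.14, 0.001, 1.613]
ft_force: [0.5, 1.1, 0.2]
opening: 0.598
grip_force: 0.0
```

Run:
```python
from h import *
from cell import env
c=snap(env,"wrist");s=env.state();pickle.dump(c,open("w3.pkl","wb"))
print(s["t"],s["eef_pos"],s["tcp_rot"],s["opening"])
cv2.imwrite("pics/w3.png",cv2.resize(c["frame"][:300,120:520,::-1],(800,600),interpolation=cv2.INTER_CUBIC))
t=snap(env,"top");pickle.dump(t,open("t3.pkl","wb"))
```

```text
7.25 [643.83940719  27.63525878 176.66920012] [ 3.14145819e+00 -8.90459332e-05  1.61417572e+00] 0.6013124989234344
```

View pics/w3.png

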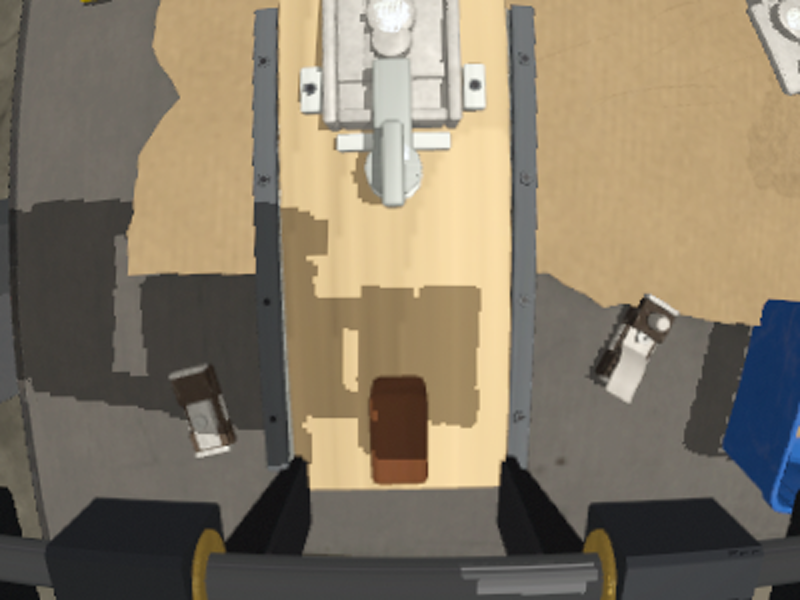

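The wing now lies straight along the board over the casting (crop (390,60)–(395,200)), so it's locked. The block is at crop (370–427, 377–483), the board tail edge at row 489, and the strips are at columns about 265 and 523.

Run:
```python
from h import *
c=pickle.load(open("w3.pkl","rb"))
q=lambda x,y,z:onz(c,120+x/2,y/2,z)
A=lambda a,b:(a.round(1),b.round(1),np.degrees(np.arctan2(*(a-b)[:2])).round(2))
print("stripL",A(q(255,10,48),q(267,465,48)));print("stripR",A(q(535,8,48),q(530,465,48)))
print("boardtail",q(308,489,52),q(498,488,52));print("blk tail edge",q(372,483,90),q(427,483,90));print("blk front base",q(370,377,52),q(425,377,52), "z90",q(370,377,90))
print("fin",q(393,125,108.5),q(394,205,108.5));print("wingtip",q(376,58,88.5),q(411,58,88.5))
```

```text
stripL (array([563. , 214.6,  48. ]), array([574. , -20.6,  48. ]), np.float64(-2.68))
stripR (array([700.7, 220.9,  48. ]), array([713.1, -14.7,  48. ]), np.float64(-3.02))
boardtail [596.58239061 -31.41620029  52.        ] [696.39346175 -26.60735707  52.        ]
blk tail edge [631.55283337  -9.6712938   90.        ] [656.46859017  -8.60112049  90.        ]
blk front base [627.68021586  30.36571016  52.        ] [654.74020083  31.51326245  52.        ] z90 [629.32682852  39.64198758  90.        ]
fin [635.22243327 143.51981541 108.5       ] [636.93959066 112.19999524 108.5       ]
wingtip [626.43634625 176.26062909  88.5       ] [640.93344064 176.80354524  88.5       ]
```

The board yaw is about +2.8°, with the lock consistent at 2.7°, and the block is at about (642.5,11). Descending to grasp it.

Call:
arm_command(
  targets=[
    [-8,-2,40,0,0.6],
    [-16,-2,75,0,0.6],
    [-16,-2,100,0,0.6],
    [-16,-2,117,0,0.6],
    [-16,-2,117,0,0.6],
  ],
)

```text
t: 7.8
eef_pos: [641.1, 14.5, 56.9]
tcp_rot: [-3.137, -0.001, 1.618]
ft_force: [0.2, -1.0, 0.1]
opening: 0.597
grip_force: 0.0
```

Call:
arm_command(
  targets=[
    [0,0,0,0,0.4],
    [0,0,0,0,0.2],
    [0,0,0,0,0.1],
    [0,0,0,0,0.1],
    [0,0,0,0,0.1],
  ],
)

```text
t: 8.3
eef_pos: [642.6, 13.1, 60.3]
tcp_rot: [3.141, 0.0, 1.617]
ft_force: [-1.2, 0.6, 3.1]
opening: 0.277
grip_force: 30.0
```

Run:
```python
from h import *
from cell import env
s=env.state();print(s["t"],s["eef_pos"],np.degrees(s["tcp_rot"]),s["opening"],s["grip_force"],s["ft_force"],s["moment"])
```

```text
8.3 [642.57006355  13.14646567  60.31326577] [1.79972149e+02 3.50185909e-03 9.26515580e+01] 0.2766866939420373 29.98052269220352 [-1.19603652  0.58694334  3.12191131] [0.08636962 0.39366663 0.35806148]
```

Block gripped (26.3 mm, 30 N). Sliding outward with a light downward bias.

Call:
arm_command(
  targets=[
    [5,0,0.7,0,0.1],
    [13,0,0.7,0,0.1],
    [23,0,0.7,0,0.1],
    [33,0,0.7,0,0.1],
    [43,0,0.7,0,0.1],
  ],
)

```text
t: 8.8
eef_pos: [641.0, 54.5, 60.3]
tcp_rot: [3.14, 0.002, 1.616]
ft_force: [-2.5, -13.2, 11.2]
opening: 0.27
grip_force: 30.0
```

Call:
arm_command(
  targets=[
    [10,0,0.3,0,0.1],
    [20,0,0.3,0,0.1],
    [30,0,0.3,0,0.1],
    [39,0,0.3,0,0.1],
    [45,0,0.3,0,0.1],
  ],
)

```text
t: 9.3
eef_pos: [638.8, 99.3, 60.3]
tcp_rot: [3.141, 0.002, 1.617]
ft_force: [-4.0, -17.8, 14.0]
opening: 0.271
grip_force: 30.0
```

Run:
```python
from h import *
from cell import env
s=env.state();print(s["t"],s["eef_pos"],np.degrees(s["tcp_rot"]),s["opening"],s["grip_force"],s["ft_force"],s["moment"])
t=snap(env,"top");w=snap(env,"wrist");sd=snap(env,"side");pickle.dump((t,w,sd),open("d4.pkl","wb"))
a=proj(t,(561,388,50)).astype(int);print("tip px",proj(t,(561,388,50)),proj(w,(561,388,50)),proj(sd,(561,388,50)))
u,v=a
A=cv2.resize(t["frame"][v-40:v+30,u-25:u+55,::-1],(480,420),interpolation=cv2.INTER_CUBIC);print("top off",u-25,v-40)
u,v=proj(sd,(561,388,50)).astype(int)
B=cv2.resize(sd["frame"][v-40:v+30,u-20:u+33,::-1],(318,420),interpolation=cv2.INTER_CUBIC);print("side off",u-20,v-40)
cv2.imwrite("pics/d4.png",np.hstack([A,B]))
cv2.imwrite("pics/w4.png",w["frame"][:,:,::-1])
```

```text
9.3 [638.84118757  99.25859099  60.27350667] [1.79945831e+02 1.39848433e-01 9.26328471e+01] 0.27120134850874983 29.99753326177597 [ -3.96073686 -17.75612447  14.04790492] [-2.62348443  1.02809911 -0.00515765]
tip px [239.01276032 228.59632468] [ 234.26557728 -147.22288919] [294.10900444 187.53665502]
top off 214 188
side off 274 147
```

View pics/d4.png

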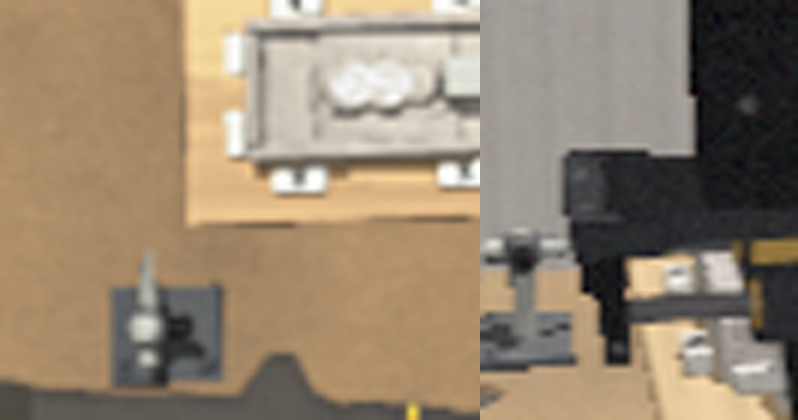

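View pics/w4.png

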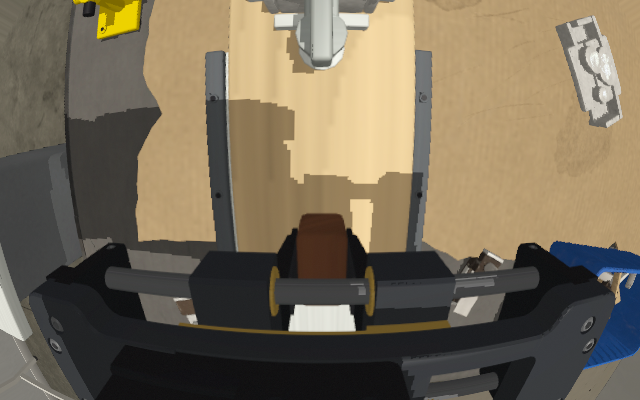

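Top crop: nose edge at column about 186 (near corner (187,225)) and the gauge tip at (147,250), so the nose is still short by about 6.5 px. The side view is blocked by the gripper, and the wrist view shows the lock still straight and the bystanders untouched. I'll measure the gap at sub-pixel level.

```bash
cat > gap.py <<'E'
from h import *
def gap(t,tipu,tipv,rows,u0,u1,e=np.array([-0.0488,0.9988,0])):
    hs=cv2.cvtColor(t["frame"],cv2.COLOR_RGB2HSV)[:,:,2].astype(float)
    P=[]
    for v in rows:
        r=hs[v,u0:u1];lo,hi=np.median(r[:5]),np.median(r[-5:]);k=np.argmax(r>(lo+hi)/2)
        P.append(onz(t,u0+k-1+((lo+hi)/2-r[k-1])/(r[k]-r[k-1]),v,52))
    P=np.array(P);n=P@e;tip=onz(t,tipu,tipv,50)
    print("nose",n.round(1),"med",np.median(n).round(2),"pt",P[len(P)//2].round(1),"tip",tip.round(1),(tip@e).round(2),"gap",(tip@e-np.median(n)).round(2))
E
python3 - <<'E'
from gap import *
t,w,s=pickle.load(open("d4.pkl","rb"))
gap(t,238.4,229.7,range(190,223,3),232,252)
t0=pickle.load(open("c0.pkl","rb"))["top"]
gap(t0,238.6,230.5,[183,184,185,214,216,218,220],268,288)
# tip: grey vs ground, columns brightness around
h=cv2.cvtColor(t["frame"],cv2.COLOR_RGB2HSV)
for v in range(226,240):print(v,h[v,233:246,1])
E
```

```text
nose [344.7 344.6 344.8 344.6 344.1 343.7 344.  344.  344.9 345.  344.9] med 344.61 pt [621.6 374.5  52. ] tip [558.2 389.5  50. ] 361.77 gap 17.15
nose [258.1 258.6 258.6 260.3 260.3 260.6 259.4] med 259.44 pt [599.5 289.9  52. ] tip [556.1 388.9  50. ] 361.28 gap 101.84
226 [100 102 101 100  98  98  99  97  98  98  97  97  98]
227 [100 101 100  99 100 100 100  98 100  99  98  99  98]
228 [100 100  99 100 101 100  99 100  99  99 100  98  97]
229 [101 100 100 100 101  78  87 102 100  98  98  98  98]
230 [ 99  99 101 102  97  41  63 100 102 100 100  97  97]
231 [100  98 102 103  84  29  61 102 101  98  97  98  98]
232 [ 99 101 102 100  52  13  60 101 102  99  97  96  98]
233 [101 101 103 103  47  14  57 101 103  98  98  99  99]
234 [103 103 104 102  43  11  46  97 102 102 102 100  98]
235 [79 79 84 84 31 13 16 69 89 82 82 81 80]
236 [ 7  9  8  0 14 16 15 14  0  7  7  7 10]
237 [18 20 18  8 15 15 16 13 18 15 12 13 10]
238 [10 13  8  3 11 14 15 11  7  8  7  5  7]
239 [10 11  8  5  7 11 12  6  5  9  7  8  8]
```

Call:
arm_command(
  targets=[
    [5,0,0,0,0.1],
    [10,0,0,0,0.1],
    [14,0,0,0,0.1],
    [15.5,0,0,0,0.1],
    [15.5,0,0,0,0.1],
  ],
)

```text
t: 9.95
eef_pos: [638.1, 114.6, 60.3]
tcp_rot: [3.141, 0.002, 1.617]
ft_force: [-4.2, -14.1, 15.3]
opening: 0.273
grip_force: 30.0
```

Run:
```python
from gap import *
from cell import env
s=env.state();print(s["t"],s["eef_pos"],np.degrees(s["tcp_rot"]),s["opening"],s["grip_force"],s["ft_force"],s["moment"])
for i in range(3):
    t=snap(env,"top");gap(t,238.37,229.2,range(188,223,2),226,246)
pickle.dump(t,open("t5.pkl","wb"))
A=cv2.resize(t["frame"][170:245,225:325,::-1],(800,600),interpolation=cv2.INTER_CUBIC)
cv2.imwrite("pics/t5.png",A)
```

```text
9.95 [638.08984491 114.55309408  60.26760781] [1.79952914e+02 1.25568818e-01 9.26255012e+01] 0.27254178693942094 29.99650865793228 [ -4.17068878 -14.09895837  15.28521932] [-2.13759448  1.01279504  0.01434362]
nose [360.  360.4 360.1 359.9 359.9 359.9 359.5 359.  359.2 359.1 359.2 359.9
 360.2 360.4 360.3 360.5 360.4 360.6] med 359.97 pt [618.9 389.8  52. ] tip [559.4 389.6  50. ] 361.82 gap 1.85
nose [360.1 360.4 360.  359.9 359.9 359.9 359.5 359.1 359.2 359.1 359.3 359.8
 360.1 360.4 360.3 360.5 360.3 360.6] med 359.97 pt [618.9 389.8  52. ] tip [559.4 389.6  50. ] 361.82 gap 1.85
nose [360.  360.4 360.  359.9 359.9 359.9 359.5 359.1 359.2 359.1 359.2 359.8
 360.2 360.3 360.3 360.6 360.4 360.6] med 359.94 pt [618.9 389.8  52. ] tip [559.4 389.6  50. ] 361.82 gap 1.88
```

Call:
arm_command(
  targets=[
    [1.6,0,0,0,0.1],
    [1.6,0,0,0,0.1],
    [1.6,0,0,0,0.1],
  ],
)

```text
t: 10.4
eef_pos: [638.1, 115.9, 60.3]
tcp_rot: [3.141, 0.002, 1.616]
ft_force: [-3.4, -14.6, 14.5]
opening: 0.27
grip_force: 30.0
```

Run:
```python
from gap import *
from cell import env
t=snap(env,"top");gap(t,238.37,229.2,range(188,223,2),226,246)
s=env.state();print(s["t"],s["eef_pos"],s["grip_force"],s["ft_force"],np.abs(s["qvel"]).max())
cv2.imwrite("pics/t5.png",cv2.resize(t["frame"][170:245,225:325,::-1],(800,600),interpolation=cv2.INTER_CUBIC))
```

```text
nose [362.  362.1 362.1 362.1 362.2 362.3 362.1 362.2 362.3 362.2 362.2 362.6
 362.5 362.7 362.8 363.  362.9 363.1] med 362.24 pt [618.8 392.9  52. ] tip [559.4 389.6  50. ] 361.82 gap -0.42
10.45 [638.01572496 115.9136847   60.28411171] 29.996059834957123 [ -4.07819976 -14.88670043  14.13277296] 0.001737754358584006
```

View pics/t5.png

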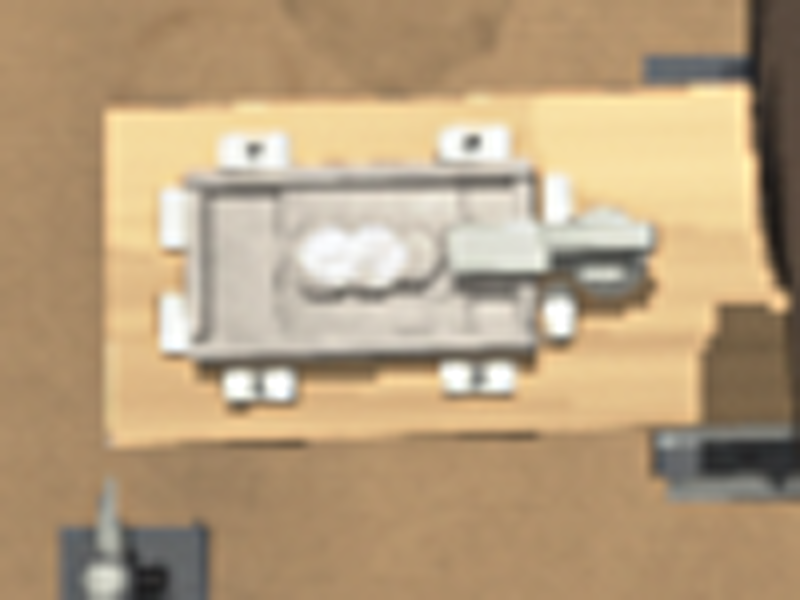

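The nose edge (column about 107) and the gauge tip (about 110) are level to within about 1 mm. The wing is locked over the casting, and the board is held flat with a steady grip. Handing in.

```bash
python3 -c "
from cell import env
print(env.job_done())"
```

```text
the job is handed in; nothing more can be done
None
```

I turned the turnbutton to its stop over the casting and slid the board out until its nose was level with the gauge tip to about 1 mm (top camera), then handed in at about 10.5 s still gripping it flat on the rest; no verdict came back.

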